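# Tip three guest soaps from the packing scoop into a gift crate

## Robot

A 6-joint arm with a two-finger parallel gripper is mounted at the origin on the work surface. World frame = base frame: x ahead of the robot, y to its left, z up, the work surface at z = 0. Lengths are in mm, angles in rad, forces in N, time in s.
With the tool pointing down it reaches from about 325 to 850 mm from the base axis. Payload 4.4 kg.
Tool frame: the origin (TCP) lies at the very end of the fingers, on their centre line; the grasp point (between the pads) lies 19 mm behind it; z points along the fingers, y is the line along which they close (so a half turn about z gives the same grasp; the last joint's range is limited). The gripper opens to 94 mm and grips with 3 to 60 N. Pads are 16 mm wide; open, the fingers measure 119 mm over their backs; the gripper's body (75 mm by 177 mm) begins 78 mm behind the grasp point.
Start: joints at [-0.15, 0.207, 1.542, -0, 1.393, -0.15], TCP at [575.002, -0.012, 205.447] pointing down, gripper open.
Joint ranges: [-2.73, 2.73], [-0.86, 2.22], [0.23, 2.46], [-1.11, 4.25], [0.08, 2.63], [-2.82, 2.82]. Speed limits (rad/s): [2.79, 2.79, 3.14, 3.14, 3.14, 3.14].

## Interface

Orientations are given as a unit quaternion [x, y, z, w].
In Python, from plant import readout, viewer, env gives the robot as it stands. The module is installed in compiled form; this text tells all that it offers.
- The arm moves only by the tool play_rows, never from a script. Its argument "moves" is a list of rows, each an object of numbers: "x", "y", "z": the shift along the tool's x, y, z in units of 20 cm (1.0 is 20 cm); "ax", "ay", "az": the turn, a rotation vector about the tool's x, y, z in units of 60 degrees (1.0 is 60 degrees); "jaw": the opening in per cent of the stroke, from 0 (shut) to 100 (fully open). In form: [{"x": .., "y": .., "z": .., "ax": .., "ay": .., "az": .., "jaw": ..}, ...]. A call has exactly 10 rows; each row is the pose to reach, as a shift and turn from the pose commanded when the call began, along the tool's axes at that moment; what a row does not reach only later rows make up. A row lasts 1/10 s, in which the tool goes at most 50 mm and 8.59 degrees, less where a joint would pass 70% of its speed; a pose out of reach is approached as far as the arm can. A call with a number of a shift or a turn outside -1 to 1 is refused whole. A call with a gripper value outside its range is refused whole. The fingers move at their own pace and stop on an object; "squeeze" is the grip in N (left out, the last holds). Time passes only in rows, so rows that repeat a pose let the fingers close, or fill a call up. It gives the time, the measured TCP pose, the force, the opening and the grip force at its end, in the units of the state.
- readout.observe(): the state, without advancing time (a new reading comes with each control period).
- viewer.grab_frame(name): name is "scene" or "side" or "wrist"; returns a dict with "frame" (400x640x3 uint8, red, green, blue), "depth" (400x640 float32, mm along the optical axis (not along the pixel's ray), 0 where there is no reading), "fx", "fy", "cx", "cy" (pixels), "R" (3x3) and "t" (3): a world point X has camera coordinates R X + t; the wrist camera has in their place "mount" (4x4, takes a point from camera to tool coordinates, whose origin is the TCP and whose axes are the flange's). Camera axes: x right, y down, z forward; pixel columns grow to the right and rows downward; lengths in mm; the calibration is good to about 2 mm. A picture is of the moment at which its call begins: read the wrist's pose just before it.
- env.sign_off(): hands the job in; it is judged then, once.
The state is a dict: "t": time; "q": joint angles; "joint_velocities": joint speeds; "effort": joint torques, N m; "tool_pos": TCP position; "tool_rot": TCP orientation; "contact_force": force on the tool from outside, world axes, zero at the start; "torque": the same for the moment, N m; "gripper_width": opening from 0.0 (shut) to 1.0 (fully open); "grasp_force": force on a finger pad.
Only numpy, scipy, OpenCV 4.12 (cv2) and the standard library are available. Lean on these libraries where they do the work, as an engineer would, in place of code of your own. Each camera call takes 0.05 s, during which the arm holds its last target. There are 200 camera calls.

## Task

Pick up the steel scoop of five guest soaps and, with its lip close above the gift crate, tip it little by little until exactly three soaps have dropped into the crate, feeling each one go by the weight the scoop loses. Then set the scoop back down flat on its white board with the last two soaps still in it. Do not shove the crate or disturb the jars and the bottle.

Things in the scene. Friction and masses are not known exactly. Their poses are not given: they have to be found in the camera images.
- mat: dark grey rubber packing mat, fixed on the bench, 230 x 200 x 4 mm thick; origin at the centre of its underside; the crate stands on it
- board: white plastic rest board, fixed, 300 x 120 x 12 mm thick; origin at the centre of its underside, x along its length; the scoop stands on it, mouth towards the board's +x
- scoop: flat steel scoop, 220 g (+-10 %), open on top and at its mouth. Trough 196 mm long, 63 wide (58 inside); origin at the centre of its underside, z up, x to the mouth (x = +98 mm). Floor 3 mm thick, flat right to the mouth. Flat parallel side walls, top edge 44 mm above the underside from x = -98 to +32, then falling to 19 at the mouth. Back closed; stub handle, 22 mm thick, from the back to x = -150
- scoop_grip (a point): midway between the scoop's side walls, 24 mm above its underside, 8 mm behind the middle of the trough: near the centre of mass of the loaded scoop, which can be gripped here from above across its side walls (63 mm). Axes as the scoop
- scoop_lip (a point): middle of the floor's front edge at the mouth, 98 mm ahead of the scoop's origin, 3 mm above its underside. Five soaps of 74 g (0.73 N), each 36 mm along the trough, 54 wide, 36 high, lie in a row from the back wall to 12 mm behind this lip. They start to slide together at 22 to 40 degrees of tilt, stop when the scoop is tilted back, and drop one by one as each passes half over the lip
- crate: open pine gift crate, loose, 600 g, empty, 180 mm long (x) x 150 mm wide (y) x 75 mm high outside, sides and bottom 8 mm thick; origin at the centre of its underside
- crate_mouth (a point): centre of the crate's open top, 75 mm above its underside, at rim height
- jar_a: dark lidded cosmetic jar, 69 mm across, 57 mm high, loose; origin at the centre of its underside; to be left alone
- jar_b: a second jar like jar_a; to be left alone
- bottle: amber bottle with black cap, 58 mm across, 165 mm high, loose; origin at the centre of its underside; to be left alone

How it is judged:
By the outcome, as a careful person would: the job done as asked, in the order asked, and still so for the second after the job is handed in, with the robot touching nothing.
It also fails if it takes over 72 s, if anything falls off the work surface, if the arm or the gripper's body presses on something with over 40 N, if the wrist force passes 120 N, or if a joint passes its speed limit or range.

## Working session

There is one attempt and no reset: what is moved stays moved. The work goes in short steps, Python scripts to look and compute and a tool call to move; the robot and the scene stay as the last step left them, time stands still between calls to the robot, and variables do not carry over. Pictures are saved under pics/ and viewed, at most 10 in all, crops included, and the job is handed in when it is done.

Besides the shell and the picture viewer there is one more tool, called after ">>>" as a command line: name --argument value ..., lists and objects as JSON in quotes. play_rows: Moves the arm, as the interface text tells. Shifts and turns lie within -1 to 1; 1 stands for 20 cm of shift or 60 degrees of turn. Its arguments: {"type":"object","properties":{"moves":{"type":"array","items":{"type":"object","properties":{"x":{"type":"number"},"y":{"type":"number"},"z":{"type":"number"},"ax":{"type":"number"},"ay":{"type":"number"},"az":{"type":"number"},"jaw":{"type":"number"}}}},"squeeze":{"type":"number"}},"required":["moves"]}

```bash
mkdir -p pics; cat > h.py <<'E'
import numpy as np, cv2
from scipy.spatial.transform import Rotation as Ro
from plant import readout, viewer, env
def cloud(f,s=None):
    d=f["depth"]; v,u=np.mgrid[:400,:640]
    P=np.stack([(u-f["cx"])/f["fx"]*d,(v-f["cy"])/f["fy"]*d,d],-1)
    if "mount" in f:
        M=np.array(f["mount"]); P=P@M[:3,:3].T+M[:3,3]
        return P@Ro.from_quat(s["tool_rot"]).as_matrix().T+np.array(s["tool_pos"])
    return (P-f["t"])@np.array(f["R"])
E
python3 - <<'E'
from h import *
s=readout.observe(); print(s)
ims=[]
for n in("scene","side"):
    f=viewer.grab_frame(n); ims.append(f["frame"]); np.savez("pics/%s.npz"%n,P=cloud(f),d=f["depth"],rgb=f["frame"]); print(n,f["R"],f["t"])
    cv2.imwrite("pics/%s.png"%n,f["frame"][:,:,::-1])
E
```

```text
{'t': 0.0, 'q': array([-1.50511103e-01,  2.07395861e-01,  1.54291249e+00,  5.06514334e-06,
        1.39348082e+00, -1.50483844e-01]), 'joint_velocities': array([-7.39679467e-04,  2.60894043e-04, -4.15265625e-05,  2.46229509e-04,
       -8.88428649e-04,  4.41380970e-05]), 'effort': array([-8.39226868e-05, -3.70882022e+01, -2.81415099e+01,  6.96549774e-02,
        3.60915181e-02, -1.71865345e-04]), 'tool_pos': array([5.74216808e+02, 1.02801605e-01, 2.04324169e+02]), 'tool_rot': array([ 7.07116310e-01,  7.07096399e-01, -6.49368799e-04, -8.85721166e-04]), 'contact_force': array([0.3954662 , 0.11854294, 1.07261237]), 'torque': array([0.02106065, 0.03090921, 0.0229481 ]), 'grasp_force': 0.0, 'gripper_width': 0.9965670952283868}
scene [[ 0.53057586  0.84759965 -0.00800535]
 [ 0.49878559 -0.31983536 -0.80555464]
 [-0.68534823  0.42341489 -0.59246742]] [-263.42824223 -230.12767778 1382.39469424]
side [[ 0.72829627 -0.68521345  0.00818974]
 [-0.32816165 -0.35923674 -0.87364689]
 [ 0.60157666  0.63358621 -0.48649156]] [-439.26623405  248.57809383  726.6531144 ]
```

View pics/scene.png

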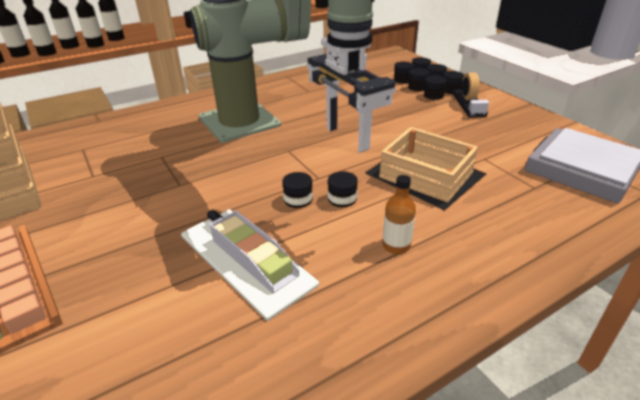

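View pics/side.png

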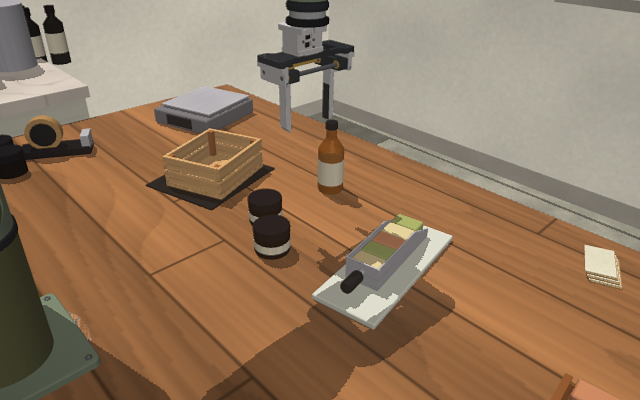

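The scene view shows the scoop on its board at about (250,250), jars at (297,190) and (342,190), the bottle at (398,215) and the crate on its mat at (430,165). The side view agrees: crate (212,165), bottle (331,160), scoop (385,250).

```bash
python3 - <<'E'
from h import *
A={n:np.load("pics/%s.npz"%n) for n in("scene","side")}
for n in A:
    P=A[n]["P"]
    for nm,(u,v) in ({"scoop":(250,250),"jarA":(297,181),"jarB":(342,181),"bot":(403,182),"crate":(430,190)} if n=="scene" else {"scoop":(385,250),"jarA":(270,226),"jarB":(265,198),"bot":(331,127),"crate":(205,165),"stick":(212,143)}).items(): print(n,nm,P[v,u].round())
P=np.concatenate([A[n]["P"].reshape(-1,3) for n in A]); C=np.concatenate([A[n]["rgb"].reshape(-1,3) for n in A]).astype(int)
ok=(P[:,2]>-20)&(P[:,2]<300)&(P[:,0]>250)&(P[:,0]<1000)&(abs(P[:,1])<600)
P=P[ok];C=C[ok]
S=400 # topdown map 2mm/px : x 250..950 -> row up, y 500..-500
im=np.zeros((350,500,3),np.uint8)
o=np.argsort(P[:,2]); 
r=((950-P[o,0])/2).astype(int); c=((500-P[o,1])/2).astype(int); k=(r>=0)&(r<350)&(c>=0)&(c<500)
im[r[k],c[k]]=C[o][k][:,::-1]
cv2.imwrite("pics/top.png",im)
np.savez("pics/all.npz",P=P,C=C)
E
```

```text
scene scoop [ 592. -227.   49.]
scene jarA [449. -47.  56.]
scene jarB [503.  38.  55.]
scene bot [697.  40. 164.]
scene crate [601. 216.  21.]
side scoop [ 543. -233.   51.]
side jarA [439. -47.  57.]
side jarB [492.  36.  59.]
side bot [676.  38. 159.]
side crate [461. 202.  81.]
side stick [573. 352.  49.]
```

View pics/top.png

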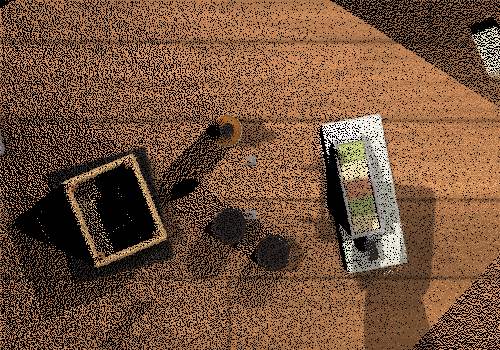

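```bash
python3 - <<'E'
from h import *
d=np.load("pics/all.npz");P=d["P"];C=d["C"]
def rect(m,nm):
    q=P[m][:,:2].astype(np.float32); 
    # drop isolated
    from scipy.spatial import cKDTree
    n=np.array([len(x) for x in cKDTree(q).query_ball_point(q,6)]); q=q[n>6]
    (c,s,a)=cv2.minAreaRect(q); print(nm,np.round(c,1),np.round(s,1),round(a,1),len(q))
X,Y,Z=P.T
box=lambda x0,x1,y0,y1:(X>x0)&(X<x1)&(Y>y0)&(Y<y1)
rect(box(380,720,120,400)&(Z>74)&(Z<86),"crate rim")
sc=C.max(1)-C.min(1)
rect(box(400,740,-320,-130)&(Z>7)&(Z<18)&(C.min(1)>150),"board")
rect(box(400,740,-320,-130)&(Z>45)&(Z<54)&(sc>25),"soaps")
rect(box(400,740,-320,-130)&(Z>30)&(Z<62),"scoop")
for nm,b,z in(("jA",box(390,470,-90,-10),52),("jB",box(450,540,0,80),52),("bot",box(640,730,0,80),80)):
    rect(b&(Z>z),nm)
for z in(20,30,40,50,54,57,60): print(z,(box(400,740,-320,-130)&(abs(Z-z)<1)).sum())
E
```

```text
crate rim [528.2 270.3] [186.2 155.7] 22.2 1509
board [ 563.6 -229.2] [303.7 121.9] 10.2 5078
soaps [ 573.7 -214.8] [185.1  60.4] 9.9 3392
scoop [ 551.3 -221.1] [250.4  68.3] 11.7 6283
jA [438.7 -45.4] [62.4 68.6] 0.0 1050
jB [496.9  39.2] [76.5 71.4] 86.9 1284
bot [688.4  42.4] [51.4 63.4] 89.3 1799
20 112
30 134
40 178
50 1593
54 341
57 260
60 49
```

>>> play_rows --moves '[{"x": -0.1, "az": 0.1, "jaw": 100}, {"x": -0.25, "az": 0.2, "jaw": 100}, {"x": -0.4, "az": 0.33, "jaw": 100}, {"x": -0.55, "az": 0.47, "jaw": 100}, {"x": -0.7, "y": -0.01, "az": 0.6, "jaw": 100}, {"x": -0.85, "y": -0.02, "az": 0.74, "jaw": 100}, {"x": -0.95, "y": -0.02, "az": 0.87, "jaw": 100}, {"x": -1.0, "y": -0.02, "az": 1.0, "jaw": 100}, {"x": -1.0, "y": -0.02, "az": 1.0, "jaw": 100}, {"x": -1.0, "y": -0.02, "az": 1.0, "jaw": 100}]'

```text
validation failed for argument at $.mo...
```

```bash
cat >> h.py <<'E'
def delta(p,R,p2,R2):
    "row numbers for pose 2 from commanded pose 1"
    d=R.T@(np.array(p2)-p)/200; a=np.degrees(Ro.from_matrix(R.T@R2).as_rotvec())/60
    return d.round(4),a.round(4)
def tool(h,th=0):
    "tool rotation for scoop heading h deg, mouth-down tilt th deg (tool x = scoop x)"
    S=Ro.from_euler("ZY",[h,th],degrees=True).as_matrix()
    return S@np.diag([1.,-1,-1])
E
python3 - <<'E'
from h import *
s=readout.observe(); f=viewer.grab_frame("wrist"); cv2.imwrite("pics/w1.png",f["frame"][:,:,::-1])
P=cloud(f,s); np.savez("pics/w1.npz",P=P,rgb=f["frame"])
print(s["tool_pos"],s["q"],s["contact_force"],Ro.from_quat(s["tool_rot"]).as_matrix().round(3))
R0=tool(90);print(R0, delta([571,-200,205.4],tool(30),[569.7,-215.5,100],tool(9.9)))
X,Y,Z=P.reshape(-1,3).T; C=f["frame"].reshape(-1,3).astype(int)
b=(X>400)&(X<740)&(Y>-340)&(Y<-130)
for nm,m in(("board",b&(Z>7)&(Z<18)&(C.min(1)>150)),("soap",b&(Z>46)&(Z<54)&(C.max(1)-C.min(1)>25)),("scoop",b&(Z>30)&(Z<62))):
    q=np.stack([X[m],Y[m]],1).astype(np.float32); print(nm,len(q), cv2.minAreaRect(q) if len(q) else 0)
E
```

```text
[5.74266715e+02 9.94447955e-02 2.04426064e+02] [-1.50496400e-01  2.07305381e-01  1.54280596e+00 -7.36863002e-06
  1.39351519e+00 -1.50501313e-01] [ 1.33948678 -0.35158067 -1.36222256] [[-0.     1.    -0.002]
 [ 1.     0.     0.   ]
 [ 0.    -0.002 -1.   ]]
[[ 2.22044605e-16  1.00000000e+00  0.00000000e+00]
 [ 1.00000000e+00 -2.22044605e-16  0.00000000e+00]
 [ 0.00000000e+00  0.00000000e+00 -1.00000000e+00]] (array([-0.0444,  0.0639,  0.527 ]), array([0.   , 0.   , 0.335]))
board 2008 ((563.4234619140625, -226.93399047851562), (298.6149597167969, 121.15694427490234), 10.762846946716309)
soap 2838 ((573.7153930664062, -219.09486389160156), (182.08306884765625, 55.987735748291016), 11.979273796081543)
scoop 5071 ((552.8988037109375, -218.7570037841797), (246.93447875976562, 64.90859985351562), 10.76133918762207)
```

View pics/w1.png

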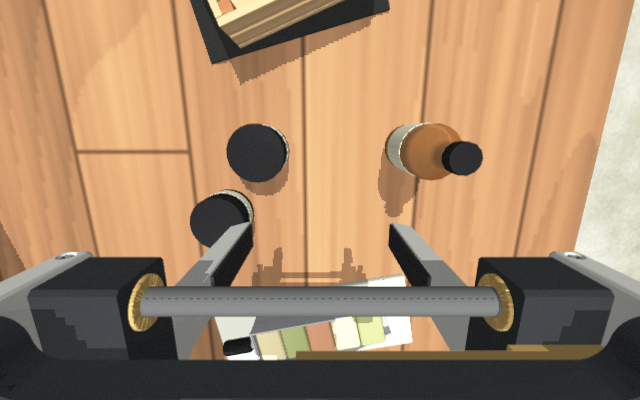

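The move was refused (format); the wrist view from the start pose shows jars at (257,152) and (222,218), the bottle (435,155), and the scoop at (315,335). I'll retry with every key in every row.

>>> play_rows --moves '[{"x": -0.1, "y": 0, "z": 0, "ax": 0, "ay": 0, "az": 0.1, "jaw": 100}, {"x": -0.25, "y": 0, "z": 0, "ax": 0, "ay": 0, "az": 0.2, "jaw": 100}, {"x": -0.4, "y": 0, "z": 0, "ax": 0, "ay": 0, "az": 0.33, "jaw": 100}, {"x": -0.55, "y": 0, "z": 0, "ax": 0, "ay": 0, "az": 0.47, "jaw": 100}, {"x": -0.7, "y": -0.01, "z": 0, "ax": 0, "ay": 0, "az": 0.6, "jaw": 100}, {"x": -0.85, "y": -0.02, "z": 0, "ax": 0, "ay": 0, "az": 0.74, "jaw": 100}, {"x": -0.95, "y": -0.02, "z": 0, "ax": 0, "ay": 0, "az": 0.87, "jaw": 100}, {"x": -1, "y": -0.02, "z": 0, "ax": 0, "ay": 0, "az": 1, "jaw": 100}, {"x": -1, "y": -0.02, "z": 0, "ax": 0, "ay": 0, "az": 1, "jaw": 100}, {"x": -1, "y": -0.02, "z": 0, "ax": 0, "ay": 0, "az": 1, "jaw": 100}]' --squeeze 55

```text
t: 1.15
tool_pos: [570.7, -199.7, 205.0]
tool_rot: [0.966, 0.26, -0.0, -0.001]
contact_force: [-0.4, -0.6, 0.6]
gripper_width: 1.002
grasp_force: 0.0
```

>>> play_rows --moves '[{"x": -0.01, "y": 0.01, "z": 0.05, "ax": 0, "ay": 0, "az": 0.06, "jaw": 100}, {"x": -0.02, "y": 0.03, "z": 0.15, "ax": 0, "ay": 0, "az": 0.14, "jaw": 100}, {"x": -0.03, "y": 0.05, "z": 0.25, "ax": 0, "ay": 0, "az": 0.22, "jaw": 100}, {"x": -0.04, "y": 0.066, "z": 0.35, "ax": 0, "ay": 0, "az": 0.3, "jaw": 100}, {"x": -0.04, "y": 0.066, "z": 0.45, "ax": 0, "ay": 0, "az": 0.32, "jaw": 100}, {"x": -0.04, "y": 0.066, "z": 0.5, "ax": 0, "ay": 0, "az": 0.32, "jaw": 100}, {"x": -0.04, "y": 0.066, "z": 0.527, "ax": 0, "ay": 0, "az": 0.32, "jaw": 100}, {"x": -0.04, "y": 0.066, "z": 0.527, "ax": 0, "ay": 0, "az": 0.32, "jaw": 100}, {"x": -0.04, "y": 0.066, "z": 0.527, "ax": 0, "ay": 0, "az": 0.32, "jaw": 100}, {"x": -0.04, "y": 0.066, "z": 0.527, "ax": 0, "ay": 0, "az": 0.32, "jaw": 100}]'

```text
t: 2.15
tool_pos: [571.6, -215.8, 101.4]
tool_rot: [0.996, 0.094, 0.001, 0.001]
contact_force: [0.0, 0.2, 0.3]
gripper_width: 1.001
grasp_force: 0.0
```

```bash
python3 - <<'E'
from h import *
s=readout.observe(); f=viewer.grab_frame("wrist"); g=viewer.grab_frame("side")
cv2.imwrite("pics/w2.png",np.hstack([cv2.resize(x["frame"],(400,250)) for x in (f,g)])[:,:,::-1])
P=cloud(f,s)
print(s["tool_pos"],s["q"],s["contact_force"])
X,Y,Z=P.reshape(-1,3).T; C=f["frame"].reshape(-1,3).astype(int)
b=(X>400)&(X<740)&(Y>-340)&(Y<-130)
for nm,m in(("board",b&(Z>7)&(Z<18)&(C.min(1)>150)),("soap",b&(Z>46)&(Z<54)&(C.max(1)-C.min(1)>25)),("scoop",b&(Z>30)&(Z<62))):
    q=np.stack([X[m],Y[m]],1).astype(np.float32); print(nm,len(q), cv2.minAreaRect(q) if len(q) else 0)
E
```

```text
[ 571.57098425 -215.76957023  101.35758089] [-5.02532042e-01  3.79277046e-01  1.54717113e+00  5.75984040e-06
  1.21281171e+00  8.79195845e-01] [0.01851029 0.18446139 0.26815423]
board 15930 ((563.2691650390625, -227.7461395263672), (299.03167724609375, 119.30435943603516), 10.642899513244629)
soap 11195 ((547.6591796875, -222.21099853515625), (233.90162658691406, 53.81770706176758), 11.772172927856445)
scoop 14412 ((552.9356689453125, -221.02984619140625), (247.10723876953125, 63.91107940673828), 11.643587112426758)
```

View pics/w2.png

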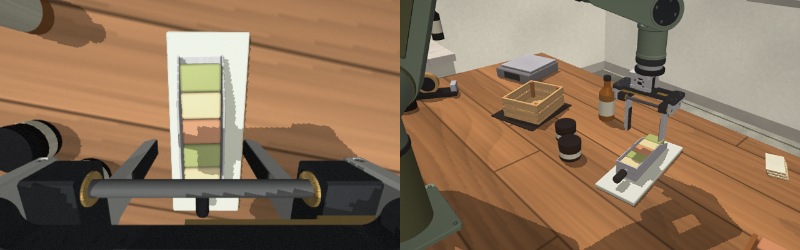

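The wrist half of the picture shows the scoop centred between the fingers (tile x ≈ 201, fingers 145 and 255), with five soaps in it. I'll descend and grip.

>>> play_rows --moves '[{"x": 0, "y": 0.005, "z": 0.05, "ax": 0, "ay": 0, "az": -0.007, "jaw": 100}, {"x": 0, "y": 0.005, "z": 0.15, "ax": 0, "ay": 0, "az": -0.007, "jaw": 100}, {"x": 0, "y": 0.005, "z": 0.25, "ax": 0, "ay": 0, "az": -0.007, "jaw": 100}, {"x": 0, "y": 0.005, "z": 0.33, "ax": 0, "ay": 0, "az": -0.007, "jaw": 100}, {"x": 0, "y": 0.005, "z": 0.39, "ax": 0, "ay": 0, "az": -0.007, "jaw": 100}, {"x": 0, "y": 0.005, "z": 0.415, "ax": 0, "ay": 0, "az": -0.007, "jaw": 100}, {"x": 0, "y": 0.005, "z": 0.415, "ax": 0, "ay": 0, "az": -0.007, "jaw": 100}, {"x": 0, "y": 0.005, "z": 0.415, "ax": 0, "ay": 0, "az": -0.007, "jaw": 100}, {"x": 0, "y": 0.005, "z": 0.415, "ax": 0, "ay": 0, "az": -0.007, "jaw": 80}, {"x": 0, "y": 0.005, "z": 0.415, "ax": 0, "ay": 0, "az": -0.007, "jaw": 72}]' --squeeze 55

```text
t: 3.25
tool_pos: [571.6, -216.8, 18.0]
tool_rot: [0.995, 0.098, 0.001, 0.001]
contact_force: [-0.3, -0.0, -0.2]
gripper_width: 0.865
grasp_force: 0.0
```

>>> play_rows --moves '[{"x": 0, "y": 0, "z": 0, "ax": 0, "ay": 0, "az": 0, "jaw": 66}, {"x": 0, "y": 0, "z": 0, "ax": 0, "ay": 0, "az": 0, "jaw": 60}, {"x": 0, "y": 0, "z": 0, "ax": 0, "ay": 0, "az": 0, "jaw": 50}, {"x": 0, "y": 0, "z": 0, "ax": 0, "ay": 0, "az": 0, "jaw": 40}, {"x": 0, "y": 0, "z": 0, "ax": 0, "ay": 0, "az": 0, "jaw": 40}, {"x": 0, "y": 0, "z": 0, "ax": 0, "ay": 0, "az": 0, "jaw": 40}, {"x": 0, "y": 0, "z": 0, "ax": 0, "ay": 0, "az": 0, "jaw": 40}, {"x": 0, "y": 0, "z": 0, "ax": 0, "ay": 0, "az": 0, "jaw": 40}, {"x": 0, "y": 0, "z": 0, "ax": 0, "ay": 0, "az": 0, "jaw": 40}, {"x": 0, "y": 0, "z": 0, "ax": 0, "ay": 0, "az": 0, "jaw": 40}]' --squeeze 55

```text
t: 4.25
tool_pos: [571.1, -216.8, 17.4]
tool_rot: [0.995, 0.098, 0.0, 0.0]
contact_force: [-0.3, -2.6, 3.7]
gripper_width: 0.667
grasp_force: 55.0
```

>>> play_rows --moves '[{"x": 0, "y": 0, "z": -0.03, "ax": 0, "ay": 0, "az": 0, "jaw": 40}, {"x": 0, "y": 0, "z": -0.1, "ax": 0, "ay": 0, "az": 0, "jaw": 40}, {"x": 0, "y": 0, "z": -0.2, "ax": 0, "ay": 0, "az": 0, "jaw": 40}, {"x": 0, "y": 0, "z": -0.33, "ax": 0, "ay": 0, "az": 0, "jaw": 40}, {"x": 0, "y": 0, "z": -0.47, "ax": 0, "ay": 0, "az": 0, "jaw": 40}, {"x": 0, "y": 0, "z": -0.61, "ax": 0, "ay": 0, "az": 0, "jaw": 40}, {"x": 0, "y": 0, "z": -0.74, "ax": 0, "ay": 0, "az": 0, "jaw": 40}, {"x": 0, "y": 0, "z": -0.85, "ax": 0, "ay": 0, "az": 0, "jaw": 40}, {"x": 0, "y": 0, "z": -0.94, "ax": 0, "ay": 0, "az": 0, "jaw": 40}, {"x": 0, "y": 0, "z": -1, "ax": 0, "ay": 0, "az": 0, "jaw": 40}]' --squeeze 55

```text
t: 5.25
tool_pos: [570.7, -215.8, 218.3]
tool_rot: [0.995, 0.098, 0.0, -0.0]
contact_force: [0.0, 0.6, -5.1]
gripper_width: 0.663
grasp_force: 55.0
```

```bash
cat >> h.py <<'E'
def scal(n=4):
    "n quick wrist frames to pass time; mean force, torque about grip in tool axes"
    F=[];T=[]
    for i in range(n):
        f=viewer.grab_frame("side"); s=readout.observe(); F.append(s["contact_force"]);T.append(Ro.from_quat(s["tool_rot"]).as_matrix().T@s["torque"])
    print("t",round(s["t"],2),"F",np.mean(F,0).round(2),"sd",np.std(F,0).round(2),"Ttool",np.mean(T,0).round(3),"sd",np.std(T,0).round(3))
    return f,s
E
python3 - <<'E'
from h import *
f,s=scal(); print(s["tool_pos"],s["tool_rot"])
cr=np.array([528.2,270.3]); h=22.2; u=np.array([np.cos(np.radians(h)),np.sin(np.radians(h))])
lip=np.array([*(cr-18*u),105.])
def tcp(th,l=lip): 
    R=tool(h,th); return l+R@np.array([-106,0,-2.]),R
p,R=np.array([570.6,-216.4,217.]),tool(11.2)
p0,R0=tcp(0); p15,R15=tcp(15)
print(p0,p15); print(delta(p,R,[p0[0],p0[1],217],R0)); 
E
```

```text
t 5.45 F [ 0.12 -0.41 -4.93] sd [0.31 0.65 0.92] Ttool [ 0.049 -0.041 -0.01 ] sd [0.028 0.028 0.047]
[ 570.20054498 -215.85012815  216.06382231] [ 9.95206580e-01  9.77900251e-02 -7.43163376e-04 -6.49757105e-04]
[413.39204748 223.44774243 107.        ] [417.21543053 225.00803615 134.36667043]
(array([-0.3439, -2.31  ,  0.    ]), array([ 0.    ,  0.    , -0.1833]))
```

>>> play_rows --moves '[{"x": -0.003, "y": -0.02, "z": 0, "ax": 0, "ay": 0, "az": 0, "jaw": 40}, {"x": -0.01, "y": -0.07, "z": 0, "ax": 0, "ay": 0, "az": 0, "jaw": 40}, {"x": -0.02, "y": -0.14, "z": 0, "ax": 0, "ay": 0, "az": 0, "jaw": 40}, {"x": -0.035, "y": -0.23, "z": 0, "ax": 0, "ay": 0, "az": 0, "jaw": 40}, {"x": -0.05, "y": -0.33, "z": 0, "ax": 0, "ay": 0, "az": 0, "jaw": 40}, {"x": -0.065, "y": -0.44, "z": 0, "ax": 0, "ay": 0, "az": 0, "jaw": 40}, {"x": -0.08, "y": -0.55, "z": 0, "ax": 0, "ay": 0, "az": 0, "jaw": 40}, {"x": -0.1, "y": -0.66, "z": 0, "ax": 0, "ay": 0, "az": 0, "jaw": 40}, {"x": -0.12, "y": -0.77, "z": 0, "ax": 0, "ay": 0, "az": 0, "jaw": 40}, {"x": -0.14, "y": -0.88, "z": 0, "ax": 0, "ay": 0, "az": 0, "jaw": 40}]' --squeeze 55

```text
t: 6.45
tool_pos: [507.8, -46.9, 217.1]
tool_rot: [0.995, 0.098, -0.0, -0.0]
contact_force: [0.2, 0.1, -5.4]
gripper_width: 0.668
grasp_force: 55.0
```

>>> play_rows --moves '[{"x": -0.015, "y": -0.11, "z": 0, "ax": 0, "ay": 0, "az": -0.01, "jaw": 40}, {"x": -0.03, "y": -0.22, "z": 0, "ax": 0, "ay": 0, "az": -0.02, "jaw": 40}, {"x": -0.045, "y": -0.33, "z": 0, "ax": 0, "ay": 0, "az": -0.03, "jaw": 40}, {"x": -0.06, "y": -0.44, "z": 0, "ax": 0, "ay": 0, "az": -0.04, "jaw": 40}, {"x": -0.075, "y": -0.55, "z": 0, "ax": 0, "ay": 0, "az": -0.05, "jaw": 40}, {"x": -0.09, "y": -0.65, "z": 0, "ax": 0, "ay": 0, "az": -0.06, "jaw": 40}, {"x": -0.105, "y": -0.74, "z": 0, "ax": 0, "ay": 0, "az": -0.07, "jaw": 40}, {"x": -0.12, "y": -0.82, "z": 0, "ax": 0, "ay": 0, "az": -0.08, "jaw": 40}, {"x": -0.135, "y": -0.89, "z": 0, "ax": 0, "ay": 0, "az": -0.09, "jaw": 40}, {"x": -0.15, "y": -0.95, "z": 0, "ax": 0, "ay": 0, "az": -0.1, "jaw": 40}]'

```text
t: 7.45
tool_pos: [441.6, 132.7, 217.1]
tool_rot: [0.989, 0.151, 0.0, -0.0]
contact_force: [-0.1, -0.8, -6.4]
gripper_width: 0.667
grasp_force: 55.0
```

```bash
python3 - <<'E'
from h import *
s=readout.observe(); print(s["tool_pos"],s["tool_rot"],s["t"],s["q"])
cr=np.array([528.2,270.3]); h=22.2; u=np.array([np.cos(np.radians(h)),np.sin(np.radians(h))])
lip=np.array([*(cr-18*u),105.])
def tcp(th,l=lip): 
    R=tool(h,th); return l+R@np.array([-106,0,-2.]),R
p,R=np.array([570.6,-216.4,217.]),tool(11.2)
p=p+R@np.array([-.14,-.88,0])*200+R@np.array([-.15,-.95,0])*200;R=tool(17.2)
print(p,Ro.from_matrix(R).as_quat())
for th in (0,10,16):print(delta(p,R,*tcp(th)))
p,R=tcp(16)
for th in range(14,45,2): print(th,delta(p,R,*tcp(th)))
E
```

```text
[441.57138746 132.6608067  217.1400817 ] [ 9.88600821e-01  1.50560280e-01  9.96388388e-05 -9.31808383e-05] 7.45 [ 1.03638964e-01 -5.12214499e-02  1.79382572e+00  1.98542394e-04
  1.39879818e+00  1.37213135e+00]
[442.61482844 131.36399449 217.        ] [0.98875638 0.14953534 0.         0.        ]
(array([-0.0034, -0.483 ,  0.55  ]), array([ 0.    ,  0.    , -0.0833]))
(array([ 0.0063, -0.4839,  0.4581]), array([-0.0073, -0.1666, -0.0831]))
(array([ 0.0198, -0.4851,  0.4043]), array([-0.0116, -0.2665, -0.0828]))
14 (array([-0.    , -0.    ,  0.0185]), array([0.    , 0.0333, 0.    ]))
16 (array([0., 0., 0.]), array([0., 0., 0.]))
18 (array([ 0.0007,  0.    , -0.0185]), array([ 0.    , -0.0333,  0.    ]))
20 (array([ 0.002 , -0.    , -0.0369]), array([ 0.    , -0.0667,  0.    ]))
22 (array([ 0.0039, -0.    , -0.0553]), array([ 0. , -0.1,  0. ]))
24 (array([ 0.0065, -0.    , -0.0737]), array([ 0.    , -0.1333, -0.    ]))
26 (array([ 0.0098, -0.    , -0.0919]), array([ 0.    , -0.1667,  0.    ]))
28 (array([ 0.0137, -0.    , -0.11  ]), array([-0. , -0.2, -0. ]))
30 (array([ 0.0182, -0.    , -0.1279]), array([ 0.    , -0.2333,  0.    ]))
32 (array([ 0.0233, -0.    , -0.1457]), array([ 0.    , -0.2667,  0.    ]))
34 (array([ 0.029 , -0.    , -0.1633]), array([-0. , -0.3,  0. ]))
36 (array([ 0.0354, -0.    , -0.1807]), array([-0.    , -0.3333,  0.    ]))
38 (array([ 0.0423, -0.    , -0.1978]), array([-0.    , -0.3667,  0.    ]))
40 (array([ 0.0499, -0.    , -0.2147]), array([ 0. , -0.4, -0. ]))
42 (array([ 0.058 , -0.    , -0.2313]), array([-0.    , -0.4333,  0.    ]))
44 (array([ 0.0667, -0.    , -0.2476]), array([ 0.    , -0.4667,  0.    ]))
```

>>> play_rows --moves '[{"x": 0, "y": -0.05, "z": 0, "ax": 0, "ay": 0, "az": -0.01, "jaw": 40}, {"x": 0, "y": -0.12, "z": 0, "ax": 0, "ay": 0, "az": -0.02, "jaw": 40}, {"x": 0, "y": -0.2, "z": 0, "ax": 0, "ay": 0, "az": -0.03, "jaw": 40}, {"x": 0, "y": -0.28, "z": 0, "ax": 0, "ay": 0, "az": -0.05, "jaw": 40}, {"x": 0, "y": -0.36, "z": 0.01, "ax": 0, "ay": 0, "az": -0.065, "jaw": 40}, {"x": 0, "y": -0.42, "z": 0.03, "ax": 0, "ay": 0, "az": -0.08, "jaw": 40}, {"x": 0, "y": -0.46, "z": 0.07, "ax": 0, "ay": 0, "az": -0.083, "jaw": 40}, {"x": 0, "y": -0.483, "z": 0.12, "ax": 0, "ay": 0, "az": -0.083, "jaw": 40}, {"x": 0, "y": -0.483, "z": 0.17, "ax": 0, "ay": 0, "az": -0.083, "jaw": 40}, {"x": 0, "y": -0.483, "z": 0.2, "ax": 0, "ay": 0, "az": -0.083, "jaw": 40}]'

```text
t: 8.45
tool_pos: [413.3, 222.9, 175.2]
tool_rot: [0.981, 0.192, -0.001, 0.0]
contact_force: [-0.1, -1.3, -4.7]
gripper_width: 0.667
grasp_force: 55.0
```

>>> play_rows --moves '[{"x": 0, "y": 0, "z": 0.02, "ax": 0, "ay": -0.02, "az": 0, "jaw": 40}, {"x": 0, "y": 0, "z": 0.05, "ax": 0, "ay": -0.05, "az": 0, "jaw": 40}, {"x": 0.005, "y": 0, "z": 0.08, "ax": 0, "ay": -0.09, "az": 0, "jaw": 40}, {"x": 0.01, "y": 0, "z": 0.11, "ax": 0, "ay": -0.13, "az": 0, "jaw": 40}, {"x": 0.01, "y": 0, "z": 0.14, "ax": 0, "ay": -0.17, "az": 0, "jaw": 40}, {"x": 0.015, "y": 0, "z": 0.17, "ax": 0, "ay": -0.21, "az": 0, "jaw": 40}, {"x": 0.02, "y": 0, "z": 0.19, "ax": 0, "ay": -0.24, "az": 0, "jaw": 40}, {"x": 0.022, "y": 0, "z": 0.202, "ax": 0, "ay": -0.267, "az": 0, "jaw": 40}, {"x": 0.022, "y": 0, "z": 0.202, "ax": 0, "ay": -0.267, "az": 0, "jaw": 40}, {"x": 0.022, "y": 0, "z": 0.202, "ax": 0, "ay": -0.267, "az": 0, "jaw": 40}]'

```text
t: 9.45
tool_pos: [418.7, 225.2, 136.6]
tool_rot: [0.972, 0.19, -0.136, 0.027]
contact_force: [-0.2, -1.0, -6.0]
gripper_width: 0.665
grasp_force: 55.0
```

```bash
python3 - <<'E'
from h import *
f,s=scal(6); print(s["tool_pos"],s["tool_rot"],s["q"])
cr=np.array([528.2,270.3]); h=22.2; u=np.array([np.cos(np.radians(h)),np.sin(np.radians(h))])
R=tool(h,16); print("want",np.array([*(cr-18*u),105.])+R@np.array([-106,0,-2.]),Ro.from_matrix(R).as_quat())
g=viewer.grab_frame("scene"); w=viewer.grab_frame("wrist")
T=[f["frame"][100:300,50:370],g["frame"][60:260,300:620]]
cv2.imwrite("pics/c1.png",np.vstack([np.hstack([cv2.resize(x,(400,250)) for x in T]),np.hstack([cv2.resize(w["frame"],(400,250)),np.zeros((250,400,3),np.uint8)])])[:,:,::-1])
E
```

```text
t 9.75 F [ 0.02  0.4  -5.55] sd [0.58 0.47 0.51] Ttool [ 0.06   0.369 -0.016] sd [0.023 0.01  0.032]
[418.20680354 225.25759828 137.04577682] [ 0.97177151  0.1906918  -0.1363069   0.02678071] [ 0.32433851  0.27232754  1.63828814 -0.01747481  1.50918134  1.51111486]
want [417.70432208 225.2075491  136.14008311] [ 0.97174279  0.19064836 -0.13656954  0.02679388]
```

View pics/c1.png

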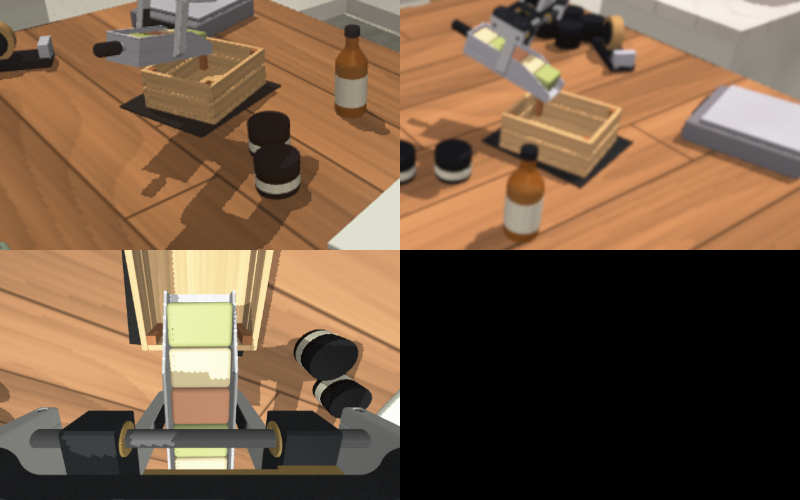

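The top tiles show the scoop's lip centred over the crate. The wrist tile shows the lip at (200,297) and the first soap's front at (200,303), so the wrist camera can track slip. First pulse goes to 24°.

>>> play_rows --moves '[{"x": 0.002, "y": 0, "z": -0.037, "ax": 0, "ay": -0.067, "az": 0, "jaw": 40}, {"x": 0.0065, "y": 0, "z": -0.0737, "ax": 0, "ay": -0.1333, "az": 0, "jaw": 40}, {"x": 0.0065, "y": 0, "z": -0.0737, "ax": 0, "ay": -0.1333, "az": 0, "jaw": 40}, {"x": 0.0065, "y": 0, "z": -0.0737, "ax": 0, "ay": -0.1333, "az": 0, "jaw": 40}, {"x": 0.0065, "y": 0, "z": -0.0737, "ax": 0, "ay": -0.1333, "az": 0, "jaw": 40}, {"x": 0.002, "y": 0, "z": -0.037, "ax": 0, "ay": -0.067, "az": 0, "jaw": 40}, {"x": 0, "y": 0, "z": 0, "ax": 0, "ay": 0, "az": 0, "jaw": 40}, {"x": 0, "y": 0, "z": 0, "ax": 0, "ay": 0, "az": 0, "jaw": 40}, {"x": 0, "y": 0, "z": 0, "ax": 0, "ay": 0, "az": 0, "jaw": 40}, {"x": 0, "y": 0, "z": 0, "ax": 0, "ay": 0, "az": 0, "jaw": 40}]'

```text
t: 10.85
tool_pos: [418.9, 225.4, 137.2]
tool_rot: [0.972, 0.191, -0.136, 0.027]
contact_force: [-0.6, 0.2, -6.4]
gripper_width: 0.665
grasp_force: 55.0
```

```bash
cat >> h.py <<'E'
def soaps(n=1,save=None):
    "front of the soap row along tool x (lip at 106), colour per 9 mm bin, force"
    F=[]
    for i in range(n):
        f=viewer.grab_frame("wrist"); s=readout.observe(); F.append(s["contact_force"][2])
    if save: cv2.imwrite(save,f["frame"][:,:,::-1])
    d=f["depth"]; v,u=np.mgrid[:400,:640]; P=np.stack([(u-f["cx"])/f["fx"]*d,(v-f["cy"])/f["fy"]*d,d],-1)
    M=np.array(f["mount"]); P=P@M[:3,:3].T+M[:3,3]; X,Y,Z=P.reshape(-1,3).T; C=f["frame"].reshape(-1,3)
    m=(abs(Y)<18)&(Z>-42)&(Z<-27)&(X>0)&(X<150)&(d.ravel()>0)
    b=np.histogram(X[m],np.arange(0,150,2))
    k=[X[m].max().round(1) if m.any() else None, np.percentile(X[m],99).round(1) if m.any() else None]
    col=[(int(x),C[m&(abs(X-x)<2)].mean(0).astype(int).tolist()) for x in range(20,125,9) if (m&(abs(X-x)<2)).sum()>20]
    th=np.degrees(Ro.from_quat(s["tool_rot"]).as_matrix()[2,0])
    print("t",round(s["t"],2),"tilt",round(-th,1),"front",k,"Fz",np.mean(F).round(2),"n",len(F)); print(col)
E
python3 -c "
from h import *
soaps(2,'pics/s1.png')"
```

```text
t 10.95 tilt 15.8 front [np.float64(104.3), np.float64(103.0)] Fz -5.82 n 2
[(20, [186, 136, 105]), (29, [199, 186, 146]), (38, [249, 247, 220]), (47, [253, 252, 228]), (56, [253, 252, 229]), (65, [164, 152, 118]), (74, [235, 241, 173]), (83, [234, 240, 173]), (92, [234, 240, 172]), (101, [218, 226, 157])]
```

```bash
python3 -c "
from h import *
a=cv2.resize(cv2.imread('pics/c1.png')[250:500,:400],(640,400)); b=cv2.imread('pics/s1.png')
for im in(a,b):
    p=im[:,300:340].astype(float).mean(1); g=abs(np.diff(p,axis=0)).sum(1); print([(i,int(g[i])) for i in range(50,240) if g[i]>40])
"
```

```text
[(82, 152), (83, 68), (152, 62), (153, 76), (154, 43), (156, 86), (157, 86), (158, 69), (194, 47), (218, 94), (219, 69), (220, 44)]
[(59, 131), (60, 55), (61, 49), (62, 40), (132, 69), (133, 88), (134, 286), (135, 41), (138, 51), (139, 116), (140, 164), (141, 56), (142, 52), (143, 106), (144, 119), (145, 46), (194, 40), (195, 45), (207, 149), (208, 90)]
```

>>> play_rows --moves '[{"x": 0.002, "y": 0, "z": -0.037, "ax": 0, "ay": -0.067, "az": 0, "jaw": 40}, {"x": 0.0065, "y": 0, "z": -0.0737, "ax": 0, "ay": -0.1333, "az": 0, "jaw": 40}, {"x": 0.0065, "y": 0, "z": -0.0737, "ax": 0, "ay": -0.1333, "az": 0, "jaw": 40}, {"x": 0.0065, "y": 0, "z": -0.0737, "ax": 0, "ay": -0.1333, "az": 0, "jaw": 40}, {"x": 0.0065, "y": 0, "z": -0.0737, "ax": 0, "ay": -0.1333, "az": 0, "jaw": 40}, {"x": 0.0065, "y": 0, "z": -0.0737, "ax": 0, "ay": -0.1333, "az": 0, "jaw": 40}, {"x": 0.002, "y": 0, "z": -0.037, "ax": 0, "ay": -0.067, "az": 0, "jaw": 40}, {"x": 0, "y": 0, "z": 0, "ax": 0, "ay": 0, "az": 0, "jaw": 40}, {"x": 0, "y": 0, "z": 0, "ax": 0, "ay": 0, "az": 0, "jaw": 40}, {"x": 0, "y": 0, "z": 0, "ax": 0, "ay": 0, "az": 0, "jaw": 40}]'

```text
t: 11.95
tool_pos: [417.9, 225.1, 137.3]
tool_rot: [0.972, 0.191, -0.137, 0.027]
contact_force: [0.6, -0.7, -5.6]
gripper_width: 0.662
grasp_force: 55.0
```

```bash
python3 -c "
from h import *
soaps(4,'pics/s2.png')"
```

```text
t 12.15 tilt 15.8 front [np.float64(71.5), np.float64(71.0)] Fz -5.14 n 4
[(20, [179, 131, 101]), (29, [120, 88, 67]), (38, [238, 231, 193]), (47, [251, 249, 219]), (56, [251, 249, 220]), (65, [251, 249, 221])]
```

View pics/s2.png

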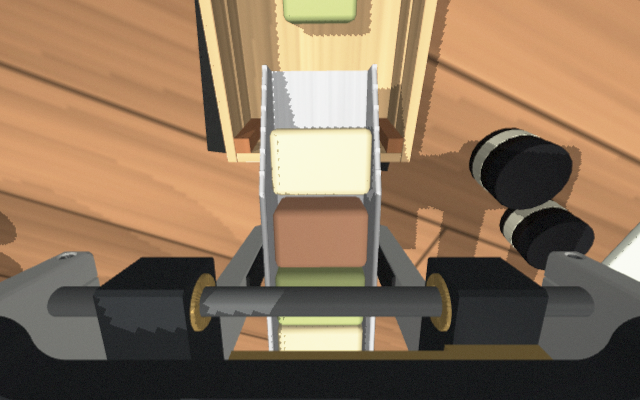

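The picture shows the first (green) soap lying in the crate at (320,10), with four left in the scoop and the cream one's front at (320,128). Next pulse goes to 26°.

>>> play_rows --moves '[{"x": 0.003, "y": 0, "z": -0.046, "ax": 0, "ay": -0.0833, "az": 0, "jaw": 40}, {"x": 0.0098, "y": 0, "z": -0.0919, "ax": 0, "ay": -0.1667, "az": 0, "jaw": 40}, {"x": 0.0098, "y": 0, "z": -0.0919, "ax": 0, "ay": -0.1667, "az": 0, "jaw": 40}, {"x": 0.0098, "y": 0, "z": -0.0919, "ax": 0, "ay": -0.1667, "az": 0, "jaw": 40}, {"x": 0.0098, "y": 0, "z": -0.0919, "ax": 0, "ay": -0.1667, "az": 0, "jaw": 40}, {"x": 0.003, "y": 0, "z": -0.046, "ax": 0, "ay": -0.0833, "az": 0, "jaw": 40}, {"x": 0, "y": 0, "z": 0, "ax": 0, "ay": 0, "az": 0, "jaw": 40}, {"x": 0, "y": 0, "z": 0, "ax": 0, "ay": 0, "az": 0, "jaw": 40}, {"x": 0, "y": 0, "z": 0, "ax": 0, "ay": 0, "az": 0, "jaw": 40}, {"x": 0, "y": 0, "z": 0, "ax": 0, "ay": 0, "az": 0, "jaw": 40}]'

```text
t: 13.15
tool_pos: [419.3, 225.5, 137.5]
tool_rot: [0.972, 0.191, -0.136, 0.027]
contact_force: [-0.3, -1.0, -3.9]
gripper_width: 0.668
grasp_force: 55.0
```

```bash
python3 -c "
from h import *
soaps(2,'pics/s3.png')"
```

```text
t 13.25 tilt 15.8 front [np.float64(86.0), np.float64(85.1)] Fz -5.19 n 2
[(20, [180, 131, 101]), (29, [181, 132, 102]), (56, [251, 249, 220]), (65, [251, 249, 220]), (74, [251, 250, 221]), (83, [241, 235, 197])]
```

>>> play_rows --moves '[{"x": 0.003, "y": 0, "z": -0.046, "ax": 0, "ay": -0.0833, "az": 0, "jaw": 40}, {"x": 0.0098, "y": 0, "z": -0.0919, "ax": 0, "ay": -0.1667, "az": 0, "jaw": 40}, {"x": 0.0098, "y": 0, "z": -0.0919, "ax": 0, "ay": -0.1667, "az": 0, "jaw": 40}, {"x": 0.0098, "y": 0, "z": -0.0919, "ax": 0, "ay": -0.1667, "az": 0, "jaw": 40}, {"x": 0.0098, "y": 0, "z": -0.0919, "ax": 0, "ay": -0.1667, "az": 0, "jaw": 40}, {"x": 0.0098, "y": 0, "z": -0.0919, "ax": 0, "ay": -0.1667, "az": 0, "jaw": 40}, {"x": 0.003, "y": 0, "z": -0.046, "ax": 0, "ay": -0.0833, "az": 0, "jaw": 40}, {"x": 0, "y": 0, "z": 0, "ax": 0, "ay": 0, "az": 0, "jaw": 40}, {"x": 0, "y": 0, "z": 0, "ax": 0, "ay": 0, "az": 0, "jaw": 40}, {"x": 0, "y": 0, "z": 0, "ax": 0, "ay": 0, "az": 0, "jaw": 40}]'

```text
t: 14.25
tool_pos: [417.7, 225.1, 137.3]
tool_rot: [0.972, 0.191, -0.137, 0.027]
contact_force: [-0.6, 0.2, -4.5]
gripper_width: 0.666
grasp_force: 55.0
```

```bash
python3 -c "
from h import *
soaps(2,'pics/s4.png')"
```

```text
t 14.35 tilt 15.7 front [np.float64(104.3), np.float64(103.1)] Fz -4.99 n 2
[(20, [180, 131, 101]), (29, [183, 134, 103]), (38, [216, 165, 126]), (74, [251, 250, 221]), (83, [251, 250, 221]), (92, [251, 249, 221]), (101, [245, 239, 203])]
```

>>> play_rows --moves '[{"x": 0.003, "y": 0, "z": -0.046, "ax": 0, "ay": -0.0833, "az": 0, "jaw": 40}, {"x": 0.0098, "y": 0, "z": -0.0919, "ax": 0, "ay": -0.1667, "az": 0, "jaw": 40}, {"x": 0.0098, "y": 0, "z": -0.0919, "ax": 0, "ay": -0.1667, "az": 0, "jaw": 40}, {"x": 0.0098, "y": 0, "z": -0.0919, "ax": 0, "ay": -0.1667, "az": 0, "jaw": 40}, {"x": 0.0098, "y": 0, "z": -0.0919, "ax": 0, "ay": -0.1667, "az": 0, "jaw": 40}, {"x": 0.0098, "y": 0, "z": -0.0919, "ax": 0, "ay": -0.1667, "az": 0, "jaw": 40}, {"x": 0.0098, "y": 0, "z": -0.0919, "ax": 0, "ay": -0.1667, "az": 0, "jaw": 40}, {"x": 0.003, "y": 0, "z": -0.046, "ax": 0, "ay": -0.0833, "az": 0, "jaw": 40}, {"x": 0, "y": 0, "z": 0, "ax": 0, "ay": 0, "az": 0, "jaw": 40}, {"x": 0, "y": 0, "z": 0, "ax": 0, "ay": 0, "az": 0, "jaw": 40}]'

```text
t: 15.35
tool_pos: [414.3, 224.1, 136.2]
tool_rot: [0.971, 0.191, -0.139, 0.027]
contact_force: [0.1, 0.3, -4.2]
gripper_width: 0.665
grasp_force: 55.0
```

```bash
python3 -c "
from h import *
soaps(4,'pics/s5.png')"
```

```text
t 15.55 tilt 15.7 front [np.float64(48.5), np.float64(48.0)] Fz -3.79 n 4
[(20, [181, 132, 101]), (29, [185, 135, 104]), (38, [247, 204, 158]), (47, [190, 141, 108])]
```

>>> play_rows --moves '[{"x": 0.0039, "y": 0, "z": -0.0553, "ax": 0, "ay": -0.1, "az": 0, "jaw": 40}, {"x": 0.0137, "y": 0, "z": -0.11, "ax": 0, "ay": -0.2, "az": 0, "jaw": 40}, {"x": 0.0137, "y": 0, "z": -0.11, "ax": 0, "ay": -0.2, "az": 0, "jaw": 40}, {"x": 0.0137, "y": 0, "z": -0.11, "ax": 0, "ay": -0.2, "az": 0, "jaw": 40}, {"x": 0.0137, "y": 0, "z": -0.11, "ax": 0, "ay": -0.2, "az": 0, "jaw": 40}, {"x": 0.0137, "y": 0, "z": -0.11, "ax": 0, "ay": -0.2, "az": 0, "jaw": 40}, {"x": 0.0039, "y": 0, "z": -0.0553, "ax": 0, "ay": -0.1, "az": 0, "jaw": 40}, {"x": 0, "y": 0, "z": 0, "ax": 0, "ay": 0, "az": 0, "jaw": 40}, {"x": 0, "y": 0, "z": 0, "ax": 0, "ay": 0, "az": 0, "jaw": 40}, {"x": 0, "y": 0, "z": 0, "ax": 0, "ay": 0, "az": 0, "jaw": 40}]'

```text
t: 16.55
tool_pos: [417.7, 225.1, 137.6]
tool_rot: [0.972, 0.191, -0.137, 0.027]
contact_force: [0.5, 0.5, -3.9]
gripper_width: 0.667
grasp_force: 55.0
```

```bash
python3 -c "
from h import *
soaps(2,'pics/s6.png')"
```

```text
t 16.65 tilt 15.7 front [np.float64(57.6), np.float64(57.0)] Fz -4.03 n 2
[(29, [187, 137, 105]), (38, [248, 207, 160]), (47, [250, 211, 163]), (56, [198, 149, 115])]
```

>>> play_rows --moves '[{"x": 0.005, "y": 0, "z": -0.065, "ax": 0, "ay": -0.1167, "az": 0, "jaw": 40}, {"x": 0.0182, "y": 0, "z": -0.1279, "ax": 0, "ay": -0.2333, "az": 0, "jaw": 40}, {"x": 0.0182, "y": 0, "z": -0.1279, "ax": 0, "ay": -0.2333, "az": 0, "jaw": 40}, {"x": 0.0182, "y": 0, "z": -0.1279, "ax": 0, "ay": -0.2333, "az": 0, "jaw": 40}, {"x": 0.0182, "y": 0, "z": -0.1279, "ax": 0, "ay": -0.2333, "az": 0, "jaw": 40}, {"x": 0.005, "y": 0, "z": -0.065, "ax": 0, "ay": -0.1167, "az": 0, "jaw": 40}, {"x": 0, "y": 0, "z": 0, "ax": 0, "ay": 0, "az": 0, "jaw": 40}, {"x": 0, "y": 0, "z": 0, "ax": 0, "ay": 0, "az": 0, "jaw": 40}, {"x": 0, "y": 0, "z": 0, "ax": 0, "ay": 0, "az": 0, "jaw": 40}, {"x": 0, "y": 0, "z": 0, "ax": 0, "ay": 0, "az": 0, "jaw": 40}]'

```text
t: 17.65
tool_pos: [420.0, 225.8, 138.4]
tool_rot: [0.972, 0.191, -0.135, 0.027]
contact_force: [0.8, 0.4, -3.8]
gripper_width: 0.664
grasp_force: 55.0
```

```bash
python3 -c "
from h import *
soaps(2,'pics/s7.png')"
```

```text
t 17.75 tilt 15.7 front [np.float64(81.5), np.float64(80.9)] Fz -4.46 n 2
[(20, [159, 168, 111]), (29, [163, 172, 115]), (38, [151, 159, 105]), (47, [239, 192, 148]), (56, [252, 220, 171]), (65, [252, 221, 173]), (74, [252, 222, 175]), (83, [196, 178, 168])]
```

>>> play_rows --moves '[{"x": 0.005, "y": 0, "z": -0.065, "ax": 0, "ay": -0.1167, "az": 0, "jaw": 40}, {"x": 0.0182, "y": 0, "z": -0.1279, "ax": 0, "ay": -0.2333, "az": 0, "jaw": 40}, {"x": 0.0182, "y": 0, "z": -0.1279, "ax": 0, "ay": -0.2333, "az": 0, "jaw": 40}, {"x": 0.0182, "y": 0, "z": -0.1279, "ax": 0, "ay": -0.2333, "az": 0, "jaw": 40}, {"x": 0.0182, "y": 0, "z": -0.1279, "ax": 0, "ay": -0.2333, "az": 0, "jaw": 40}, {"x": 0.005, "y": 0, "z": -0.065, "ax": 0, "ay": -0.1167, "az": 0, "jaw": 40}, {"x": 0, "y": 0, "z": 0, "ax": 0, "ay": 0, "az": 0, "jaw": 40}, {"x": 0, "y": 0, "z": 0, "ax": 0, "ay": 0, "az": 0, "jaw": 40}, {"x": 0, "y": 0, "z": 0, "ax": 0, "ay": 0, "az": 0, "jaw": 40}, {"x": 0, "y": 0, "z": 0, "ax": 0, "ay": 0, "az": 0, "jaw": 40}]'

```text
t: 18.75
tool_pos: [420.2, 225.8, 138.4]
tool_rot: [0.972, 0.191, -0.135, 0.027]
contact_force: [-0.4, 0.3, -3.5]
gripper_width: 0.666
grasp_force: 55.0
```

```bash
python3 -c "
from h import *
soaps(2,'pics/s8.png')"
```

```text
t 18.85 tilt 15.7 front [np.float64(115.3), np.float64(113.3)] Fz -4.23 n 2
[(20, [139, 130, 101]), (29, [164, 173, 115]), (38, [231, 237, 170]), (47, [237, 243, 177]), (56, [188, 196, 133]), (83, [251, 219, 171]), (92, [252, 222, 175]), (101, [252, 221, 173]), (110, [251, 218, 170])]
```

>>> play_rows --moves '[{"x": 0.0039, "y": 0, "z": -0.0553, "ax": 0, "ay": -0.1, "az": 0, "jaw": 40}, {"x": 0.0137, "y": 0, "z": -0.11, "ax": 0, "ay": -0.2, "az": 0, "jaw": 40}, {"x": 0.0137, "y": 0, "z": -0.11, "ax": 0, "ay": -0.2, "az": 0, "jaw": 40}, {"x": 0.0137, "y": 0, "z": -0.11, "ax": 0, "ay": -0.2, "az": 0, "jaw": 40}, {"x": 0.0137, "y": 0, "z": -0.11, "ax": 0, "ay": -0.2, "az": 0, "jaw": 40}, {"x": 0.0137, "y": 0, "z": -0.11, "ax": 0, "ay": -0.2, "az": 0, "jaw": 40}, {"x": 0.0039, "y": 0, "z": -0.0553, "ax": 0, "ay": -0.1, "az": 0, "jaw": 40}, {"x": 0, "y": 0, "z": 0, "ax": 0, "ay": 0, "az": 0, "jaw": 40}, {"x": 0, "y": 0, "z": 0, "ax": 0, "ay": 0, "az": 0, "jaw": 40}, {"x": 0, "y": 0, "z": 0, "ax": 0, "ay": 0, "az": 0, "jaw": 40}]'

```text
t: 19.85
tool_pos: [417.8, 225.1, 137.6]
tool_rot: [0.972, 0.191, -0.137, 0.027]
contact_force: [1.3, 0.6, -3.6]
gripper_width: 0.667
grasp_force: 55.0
```

```bash
python3 -c "
from h import *
soaps(4,'pics/s9.png')"
```

```text
t 20.05 tilt 15.7 front [np.float64(71.0), np.float64(70.0)] Fz -3.91 n 4
[(20, [208, 193, 150]), (38, [222, 229, 159]), (47, [233, 240, 171]), (56, [234, 241, 173]), (65, [235, 241, 174])]
```

```bash
python3 -c "
from h import *
f,s=scal(6); g=viewer.grab_frame('scene'); w=cv2.imread('pics/s9.png')
T=[cv2.resize(x,(400,250)) for x in (f['frame'][100:300,50:370,::-1],g['frame'][60:260,300:620,::-1],w)]
cv2.imwrite('pics/c2.png',np.vstack([np.hstack(T[:2]),np.hstack([T[2],T[2]*0])]))"
```

```text
t 20.35 F [-0.06  0.09 -3.79] sd [0.4  0.27 0.28] Ttool [ 0.066  0.224 -0.021] sd [0.029 0.026 0.013]
```

View pics/c2.png

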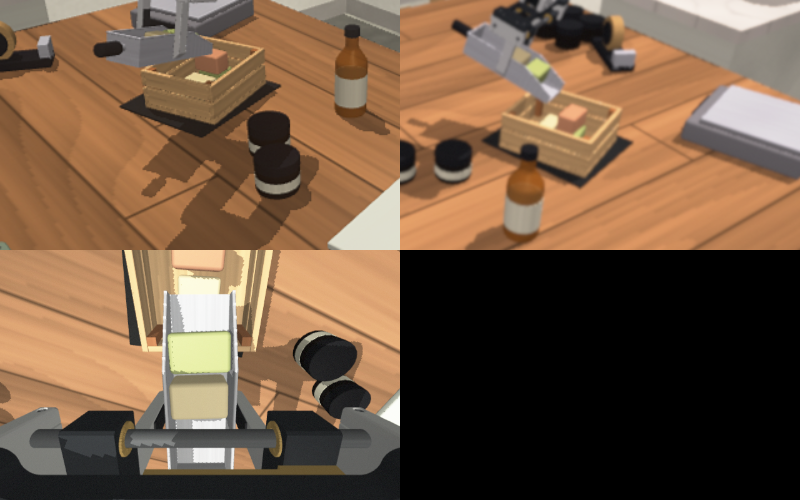

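Three soaps are in the crate, with the brown one on top at (205,60) in the first tile. Two are in the scoop, at (200,352) and (200,395) in the wrist tile. Next I compute the way back and check whether the scoop pivoted in the grip.

```bash
python3 - <<'E'
from h import *
p,R=np.array([575.002,-.012,205.447]),tool(90)
for x,y,z,ax,ay,az in [(-1,-.02,0,0,0,1),(-.04,.066,.527,0,0,.32),(0,.005,.415,0,0,-.007),(0,0,-1,0,0,0),(-.14,-.88,0,0,0,0),(-.15,-.95,0,0,0,-.1),(0,-.483,.2,0,0,-.083),(.022,0,.202,0,-.267,0)]:
    p=p+R@np.array([x,y,z])*200; R=R@Ro.from_rotvec(np.radians(60)*np.array([ax,ay,az])).as_matrix()
    print(p.round(2))
    if z==.415: pk,Rk=p,R
np.savez("cmd.npz",p=p,R=R,pk=pk,Rk=Rk)
hk=np.degrees(np.arctan2(Rk[1,0],Rk[0,0])); print("pick heading",hk)
f=viewer.grab_frame("wrist"); d=f["depth"]; v,u=np.mgrid[:400,:640]; P=np.stack([(u-f["cx"])/f["fx"]*d,(v-f["cy"])/f["fy"]*d,d],-1)
M=np.array(f["mount"]); X,Y,Z=(P@M[:3,:3].T+M[:3,3]).reshape(-1,3).T
for nm,m in(("floor",(abs(Y)<24)&(X>76)&(X<104)&(abs(Z-2)<12)),("soap",(abs(Y)<20)&(X>38)&(X<68)&(Z<-25)&(Z>-45))):
    c=np.polyfit(X[m],Z[m],1); print(nm,m.sum(),"pitch",np.degrees(np.arctan(c[0])),"z at mean",np.polyval(c,X[m].mean()))
m=(abs(Y)<20)&(abs(Z-2)<14)&(X>90)&(X<130); print("lip",np.percentile(X[m],[90,99,100]))
h=np.degrees(np.arctan2(R[1,0],R[0,0])); q=[p[0]-4,p[1]-1.5,217]; Rq=tool(h)
print(h,delta(p,R,q,Rq)); 
q2=[pk[0],pk[1],217]; print(delta(np.array(q),Rq,q2,Rk))
E
```

```text
[ 571.   -200.01  205.45]
[ 570.67 -215.44  100.05]
[ 570.86 -216.43   17.05]
[ 570.86 -216.43  217.05]
[509.15 -49.24 217.05]
[442.75 131.29 217.05]
[414.16 223.56 177.05]
[418.23 225.23 136.65]
pick heading 11.220000000000002
floor 3675 pitch -0.03798155951952333 z at mean 2.612081410183152
soap 4311 pitch 0.18527397292647182 z at mean -33.39567586132745
lip [103.92239874 105.1763453  105.78649239]
22.200000000000003 (array([-0.1314, -0.0006, -0.3803]), array([-0.   ,  0.267,  0.   ]))
(array([-0.1064,  2.3335,  0.    ]), array([0.   , 0.   , 0.183]))
```

>>> play_rows --moves '[{"x": -0.004, "y": 0, "z": -0.01, "ax": 0, "ay": 0.015, "az": 0, "jaw": 40}, {"x": -0.013, "y": 0, "z": -0.04, "ax": 0, "ay": 0.045, "az": 0, "jaw": 40}, {"x": -0.028, "y": 0, "z": -0.08, "ax": 0, "ay": 0.08, "az": 0, "jaw": 40}, {"x": -0.045, "y": 0, "z": -0.13, "ax": 0, "ay": 0.115, "az": 0, "jaw": 40}, {"x": -0.063, "y": 0, "z": -0.18, "ax": 0, "ay": 0.15, "az": 0, "jaw": 40}, {"x": -0.08, "y": 0, "z": -0.23, "ax": 0, "ay": 0.185, "az": 0, "jaw": 40}, {"x": -0.097, "y": 0, "z": -0.28, "ax": 0, "ay": 0.22, "az": 0, "jaw": 40}, {"x": -0.114, "y": 0, "z": -0.33, "ax": 0, "ay": 0.25, "az": 0, "jaw": 40}, {"x": -0.126, "y": 0, "z": -0.365, "ax": 0, "ay": 0.267, "az": 0, "jaw": 40}, {"x": -0.1314, "y": 0, "z": -0.38, "ax": 0, "ay": 0.267, "az": 0, "jaw": 40}]'

```text
t: 21.45
tool_pos: [413.9, 223.5, 218.0]
tool_rot: [0.981, 0.193, 0.001, -0.0]
contact_force: [0.5, -0.4, -4.0]
gripper_width: 0.666
grasp_force: 55.0
```

>>> play_rows --moves '[{"x": 0, "y": 0.02, "z": 0, "ax": 0, "ay": 0, "az": 0, "jaw": 40}, {"x": -0.003, "y": 0.07, "z": 0, "ax": 0, "ay": 0, "az": 0, "jaw": 40}, {"x": -0.006, "y": 0.14, "z": 0, "ax": 0, "ay": 0, "az": 0, "jaw": 40}, {"x": -0.01, "y": 0.23, "z": 0, "ax": 0, "ay": 0, "az": 0, "jaw": 40}, {"x": -0.014, "y": 0.33, "z": 0, "ax": 0, "ay": 0, "az": 0, "jaw": 40}, {"x": -0.019, "y": 0.44, "z": 0, "ax": 0, "ay": 0, "az": 0, "jaw": 40}, {"x": -0.024, "y": 0.55, "z": 0, "ax": 0, "ay": 0, "az": 0, "jaw": 40}, {"x": -0.029, "y": 0.66, "z": 0, "ax": 0, "ay": 0, "az": 0, "jaw": 40}, {"x": -0.034, "y": 0.78, "z": 0, "ax": 0, "ay": 0, "az": 0, "jaw": 40}, {"x": -0.04, "y": 0.9, "z": 0, "ax": 0, "ay": 0, "az": 0, "jaw": 40}]'

```text
t: 22.45
tool_pos: [474.8, 52.2, 216.0]
tool_rot: [0.981, 0.192, -0.001, -0.0]
contact_force: [0.2, -0.3, -4.4]
gripper_width: 0.665
grasp_force: 55.0
```

>>> play_rows --moves '[{"x": -0.005, "y": 0.11, "z": 0, "ax": 0, "ay": 0, "az": 0, "jaw": 40}, {"x": -0.01, "y": 0.22, "z": 0, "ax": 0, "ay": 0, "az": 0, "jaw": 40}, {"x": -0.015, "y": 0.33, "z": 0, "ax": 0, "ay": 0, "az": 0, "jaw": 40}, {"x": -0.02, "y": 0.43, "z": 0, "ax": 0, "ay": 0, "az": 0, "jaw": 40}, {"x": -0.025, "y": 0.53, "z": 0, "ax": 0, "ay": 0, "az": 0, "jaw": 40}, {"x": -0.03, "y": 0.63, "z": 0, "ax": 0, "ay": 0, "az": 0, "jaw": 40}, {"x": -0.035, "y": 0.72, "z": 0, "ax": 0, "ay": 0, "az": 0, "jaw": 40}, {"x": -0.04, "y": 0.81, "z": 0, "ax": 0, "ay": 0, "az": 0, "jaw": 40}, {"x": -0.045, "y": 0.9, "z": 0, "ax": 0, "ay": 0, "az": 0, "jaw": 40}, {"x": -0.05, "y": 0.98, "z": 0, "ax": 0, "ay": 0, "az": 0, "jaw": 40}]'

```text
t: 23.45
tool_pos: [540.0, -132.8, 216.7]
tool_rot: [0.981, 0.192, -0.0, -0.0]
contact_force: [0.2, -1.1, -3.5]
gripper_width: 0.665
grasp_force: 55.0
```

>>> play_rows --moves '[{"x": -0.002, "y": 0.07, "z": 0, "ax": 0, "ay": 0, "az": 0.02, "jaw": 40}, {"x": -0.004, "y": 0.14, "z": 0, "ax": 0, "ay": 0, "az": 0.05, "jaw": 40}, {"x": -0.006, "y": 0.21, "z": 0, "ax": 0, "ay": 0, "az": 0.08, "jaw": 40}, {"x": -0.009, "y": 0.27, "z": 0, "ax": 0, "ay": 0, "az": 0.11, "jaw": 40}, {"x": -0.012, "y": 0.33, "z": 0, "ax": 0, "ay": 0, "az": 0.14, "jaw": 40}, {"x": -0.014, "y": 0.38, "z": 0, "ax": 0, "ay": 0, "az": 0.16, "jaw": 40}, {"x": -0.0164, "y": 0.42, "z": 0.02, "ax": 0, "ay": 0, "az": 0.175, "jaw": 40}, {"x": -0.0164, "y": 0.4435, "z": 0.06, "ax": 0, "ay": 0, "az": 0.183, "jaw": 40}, {"x": -0.0164, "y": 0.4535, "z": 0.12, "ax": 0, "ay": 0, "az": 0.183, "jaw": 40}, {"x": -0.0164, "y": 0.4535, "z": 0.2, "ax": 0, "ay": 0, "az": 0.183, "jaw": 40}]'

```text
t: 24.45
tool_pos: [571.1, -216.6, 176.1]
tool_rot: [0.995, 0.098, 0.0, 0.0]
contact_force: [0.4, -0.7, -3.1]
gripper_width: 0.665
grasp_force: 55.0
```

```bash
python3 - <<'E'
from h import *
c=np.load("cmd.npz");p,R=c["p"],c["R"]
for x,y,z,ax,ay,az in [(-.1314,0,-.38,0,.267,0),(-.04,.9,0,0,0,0),(-.05,.98,0,0,0,0),(-.0164,.4535,.2,0,0,.183)]:
    p=p+R@np.array([x,y,z])*200; R=R@Ro.from_rotvec(np.radians(60)*np.array([ax,ay,az])).as_matrix()
s=readout.observe(); print(p,c["pk"],s["tool_pos"],s["t"]); print(delta(p,R,c["pk"],c["Rk"]))
soaps(1)
E
```

```text
[ 570.89880641 -216.53759823  176.94813941] [ 570.86117808 -216.42582258   17.047     ] [ 571.06977167 -216.6302324   176.13002891] 24.45
(array([-1.000e-04, -6.000e-04,  7.995e-01]), array([-0., -0.,  0.]))
t 24.5 tilt 0.3 front [np.float64(70.9), np.float64(69.9)] Fz -6.4 n 1
[(20, [226, 214, 174]), (38, [224, 232, 160]), (47, [235, 241, 173]), (56, [236, 242, 175]), (65, [236, 242, 176])]
```

>>> play_rows --moves '[{"x": 0, "y": 0, "z": 0.08, "ax": 0, "ay": 0, "az": 0, "jaw": 40}, {"x": 0, "y": 0, "z": 0.17, "ax": 0, "ay": 0, "az": 0, "jaw": 40}, {"x": 0, "y": 0, "z": 0.27, "ax": 0, "ay": 0, "az": 0, "jaw": 40}, {"x": 0, "y": 0, "z": 0.37, "ax": 0, "ay": 0, "az": 0, "jaw": 40}, {"x": 0, "y": 0, "z": 0.47, "ax": 0, "ay": 0, "az": 0, "jaw": 40}, {"x": 0, "y": 0, "z": 0.56, "ax": 0, "ay": 0, "az": 0, "jaw": 40}, {"x": 0, "y": 0, "z": 0.64, "ax": 0, "ay": 0, "az": 0, "jaw": 40}, {"x": 0, "y": 0, "z": 0.7, "ax": 0, "ay": 0, "az": 0, "jaw": 40}, {"x": 0, "y": 0, "z": 0.74, "ax": 0, "ay": 0, "az": 0, "jaw": 40}, {"x": 0, "y": 0, "z": 0.76, "ax": 0, "ay": 0, "az": 0, "jaw": 40}]'

```text
t: 25.5
tool_pos: [570.6, -216.3, 24.1]
tool_rot: [0.995, 0.098, -0.0, -0.0]
contact_force: [-0.1, -0.2, -3.0]
gripper_width: 0.665
grasp_force: 55.0
```

>>> play_rows --moves '[{"x": 0, "y": 0, "z": 0.008, "ax": 0, "ay": 0, "az": 0, "jaw": 40}, {"x": 0, "y": 0, "z": 0.014, "ax": 0, "ay": 0, "az": 0, "jaw": 40}, {"x": 0, "y": 0, "z": 0.02, "ax": 0, "ay": 0, "az": 0, "jaw": 40}, {"x": 0, "y": 0, "z": 0.025, "ax": 0, "ay": 0, "az": 0, "jaw": 40}, {"x": 0, "y": 0, "z": 0.03, "ax": 0, "ay": 0, "az": 0, "jaw": 40}, {"x": 0, "y": 0, "z": 0.034, "ax": 0, "ay": 0, "az": 0, "jaw": 40}, {"x": 0, "y": 0, "z": 0.037, "ax": 0, "ay": 0, "az": 0, "jaw": 40}, {"x": 0, "y": 0, "z": 0.039, "ax": 0, "ay": 0, "az": 0, "jaw": 40}, {"x": 0, "y": 0, "z": 0.039, "ax": 0, "ay": 0, "az": 0, "jaw": 40}, {"x": 0, "y": 0, "z": 0.039, "ax": 0, "ay": 0, "az": 0, "jaw": 40}]'

```text
t: 26.5
tool_pos: [570.9, -216.6, 17.4]
tool_rot: [0.995, 0.098, 0.0, 0.0]
contact_force: [-2.0, -0.2, -1.4]
gripper_width: 0.664
grasp_force: 55.0
```

```bash
python3 -c "
from h import *
f,s=scal(3); print(s['tool_pos'])"
```

```text
t 26.65 F [-1.46  0.84 -0.41] sd [0.33 0.54 0.08] Ttool [ 0.111 -0.253 -0.035] sd [0.041 0.005 0.006]
[ 570.91040448 -216.57306658   17.40745027]
```

Contact made: the weight is carried by the board. I'll open gently, then rise.

>>> play_rows --moves '[{"x": 0, "y": 0, "z": 0, "ax": 0, "ay": 0, "az": 0, "jaw": 68}, {"x": 0, "y": 0, "z": 0, "ax": 0, "ay": 0, "az": 0, "jaw": 72}, {"x": 0, "y": 0, "z": 0, "ax": 0, "ay": 0, "az": 0, "jaw": 78}, {"x": 0, "y": 0, "z": 0, "ax": 0, "ay": 0, "az": 0, "jaw": 86}, {"x": 0, "y": 0, "z": 0, "ax": 0, "ay": 0, "az": 0, "jaw": 94}, {"x": 0, "y": 0, "z": 0, "ax": 0, "ay": 0, "az": 0, "jaw": 100}, {"x": 0, "y": 0, "z": 0, "ax": 0, "ay": 0, "az": 0, "jaw": 100}, {"x": 0, "y": 0, "z": 0, "ax": 0, "ay": 0, "az": 0, "jaw": 100}, {"x": 0, "y": 0, "z": 0, "ax": 0, "ay": 0, "az": 0, "jaw": 100}, {"x": 0, "y": 0, "z": 0, "ax": 0, "ay": 0, "az": 0, "jaw": 100}]'

```text
t: 27.65
tool_pos: [570.9, -216.5, 17.1]
tool_rot: [0.995, 0.098, -0.0, 0.0]
contact_force: [0.6, -0.8, -0.3]
gripper_width: 0.999
grasp_force: 0.0
```

>>> play_rows --moves '[{"x": 0, "y": 0, "z": -0.02, "ax": 0, "ay": 0, "az": 0, "jaw": 100}, {"x": 0, "y": 0, "z": -0.07, "ax": 0, "ay": 0, "az": 0, "jaw": 100}, {"x": 0, "y": 0, "z": -0.14, "ax": 0, "ay": 0, "az": 0, "jaw": 100}, {"x": 0, "y": 0, "z": -0.24, "ax": 0, "ay": 0, "az": 0, "jaw": 100}, {"x": 0, "y": 0, "z": -0.36, "ax": 0, "ay": 0, "az": 0, "jaw": 100}, {"x": 0, "y": 0, "z": -0.5, "ax": 0, "ay": 0, "az": 0, "jaw": 100}, {"x": 0, "y": 0, "z": -0.63, "ax": 0, "ay": 0, "az": 0, "jaw": 100}, {"x": 0, "y": 0, "z": -0.75, "ax": 0, "ay": 0, "az": 0, "jaw": 100}, {"x": 0, "y": 0, "z": -0.8, "ax": 0, "ay": 0, "az": 0, "jaw": 100}, {"x": 0, "y": 0, "z": -0.8, "ax": 0, "ay": 0, "az": 0, "jaw": 100}]'

```text
t: 28.65
tool_pos: [572.4, -217.3, 180.3]
tool_rot: [0.995, 0.098, 0.002, 0.002]
contact_force: [-0.5, -0.5, -0.0]
gripper_width: 1.004
grasp_force: 0.0
```

```bash
python3 -c "
from h import *
f,s=scal(2); g=viewer.grab_frame('scene'); w=viewer.grab_frame('wrist')
T=[cv2.resize(x['frame'][:,:,::-1],(400,250)) for x in (f,g,w)]
cv2.imwrite('pics/end.png',np.vstack([np.hstack(T[:2]),np.hstack([T[2],T[2]*0])]))"
```

```text
t 28.75 F [-0.16 -0.87 -0.65] sd [0.23 0.01 0.58] Ttool [ 0.08  -0.113  0.004] sd [0.011 0.025 0.006]
```

View pics/end.png

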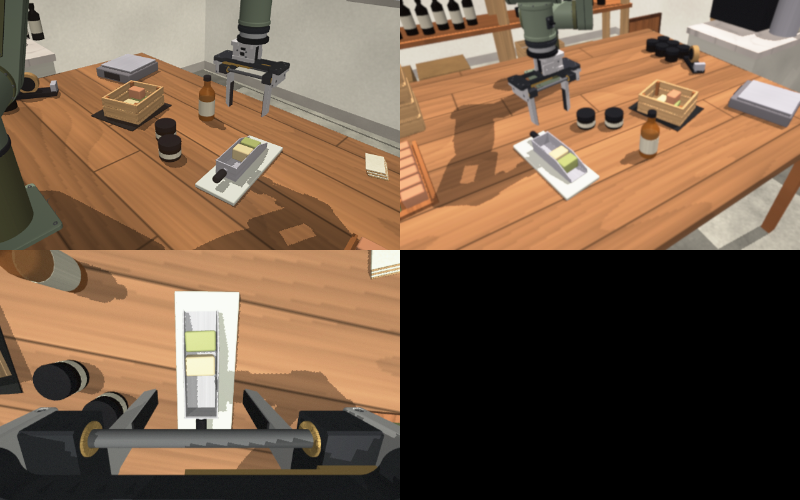

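The scoop lies flat on the board with two soaps, at (200,341) and (200,366) in the wrist tile. The crate at (135,100) holds three, and the jars and bottle are where they were. I'll hand it in.

```bash
python3 -c "
from plant import env
print(env.sign_off())"
```

```text
the job is handed in; nothing more can be done
None
```

Job handed in at about 29 s: three soaps are in the crate, and the scoop is back flat on its board with the other two; drops were counted mainly by camera, because the force reading was too noisy to show the first one clearly.

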